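Swing in the tint plate and set the polariscope ring

ROBOT

A 6-joint arm with a two-finger parallel gripper is mounted at the origin on a cart in front of the work surface, level with it; the furniture and walls round the work are solid. World frame = base frame: x ahead of the robot, y to its left, z up, the work surface at z = 0. Lengths are in m, angles in rad, forces in N, time in s.
With the tool pointing down it reaches from about 0.225 to 0.875 m from the base axis. Payload 3.4 kg.
Tool frame: the origin (TCP) lies between the finger pads; the fingertips stand 19 mm ahead of it and the grasp point (between the pads) is the TCP; z points along the fingers, y is the line along which they close (so a half turn about z gives the same grasp; the last joint's range is limited). The gripper opens to 85 mm and grips with 20 to 120 N. Pads are 22 mm wide; open, the fingers measure 114 mm over their backs; the gripper's body (76 mm by 85 mm) begins 54 mm behind the grasp point. The pads swing forward as they close: fully open they stand 13 mm farther back than shut.
Start: joints at [-1.242, 0.276, 1.505, -0, 1.361, -0.121], TCP at [0.25, -0.518, 0.25] pointing down, gripper open.
Joint ranges: [-2.89, 2.89], [-0.75, 2.08], [0.22, 2.7], [-1.18, 4.32], [0.11, 2.71], [-2.7, 2.7]. Speed limits (rad/s): [2.57, 2.57, 3.14, 3.14, 3.14, 3.14].

INTERFACE

Orientations are given as a unit quaternion [w, x, y, z].
In Python, from rig import get_state, imaging, ticket gives the robot as it stands. The module is installed in compiled form; this text tells all that it offers.
- The arm moves only by the shell command python3 -m inch 'ROWS' [FORCE]. ROWS is JSON, a list of rows, each an object with "claw": the opening, from -1 (shut) to 1 (fully open); "travel": the shift along the world's x, y, z in units of 200 mm (1.0 is 200 mm), a list of three; "turn": the turn about the world's z in units of 180 degrees (1.0 is 180 degrees). A call has 1 to 5 rows; each row is the pose to reach, as a shift and turn from the pose commanded when the call began, turning the shorter way round; what a row does not reach only later rows make up. A row lasts 1/10 s, in which the tool goes at most 50 mm and 8.59 degrees, less where a joint would pass 70% of its speed; a pose out of reach is approached as far as the arm can. A call with a number of a shift or a turn outside -1 to 1 is refused whole. A call with a gripper value outside its range is refused whole. The fingers move at their own pace and stop on an object; FORCE is the grip in N (left out, the last holds). Time passes only in rows, so rows that repeat a pose let the fingers close. It gives the time, the measured TCP pose, the force, the opening and the grip force at its end, in the units of the state.
- get_state(): the state, without advancing time (a new reading comes with each control period).
- imaging.get_image(name): name is "side" or "top" or "wrist"; returns the picture (384x512x3 uint8, red, green, blue); there is no depth.
- imaging.camera_params(name): a dict with "camera_matrix" (3x3 intrinsics, pixels), "cam_to_world" (4x4, takes a point from camera to world coordinates); the wrist camera has in their place "T_tool_cam" (4x4, takes a point from camera to tool coordinates, whose origin is the TCP and whose axes are the flange's). Camera axes: x right, y down, z forward; pixel columns grow to the right and rows downward; lengths in m; the calibration is good to about 2 mm. A picture is of the moment at which its call begins: read the wrist's pose just before it. camera_params takes no time and is no camera call.
- ticket.sign_off(): hands the job in; it is judged then, once.
The state is a dict: "clock": time; "qpos": joint angles; "qd": joint speeds; "effort": joint torques, N m; "position": TCP position; "ee_rot": TCP orientation; "contact_force": force on the tool from outside, world axes, zero at the start; "moment": the same for the moment, N m; "width": finger opening in m; "gripper_force": force on a finger pad.
Only numpy, scipy, OpenCV 4.12 (cv2) and the standard library are available. Lean on these libraries where they do the work, as an engineer would, in place of code of your own. Each camera call takes 0.05 s, during which the arm holds its last target. There are 200 camera calls.

TASK

Get the bench polariscope ready to inspect the dish on its window, only pushing gently with the fingertips: first push the blue knob round until the amber tint plate has swung in over the dish and its arm meets its stop. Then push the post of the red lever round its arc until the white line on the lever lines up with the white line of the green rider on the scale. Pick nothing up, leave the dish lying on the window and everything else where it is, and take the hand clear.

Things in the scene. Friction and masses are not known exactly. Their poses are not given: they have to be found in the camera images.
- polariscope: Fixed round grey housing, 196 mm across at its head, 170 mm high, on a white lamp house; white window (80 mm, top at 175 mm). Origin: centre of its underside, on the ring's vertical axis. A black 5-degree scale runs on its rim from its +x axis (far side) clockwise from above to its -y axis. The tint arm's pivot pillar stands on its +y side. Yaw varies by 0.3 rad either way.
- ring (a joint): Black ring, 140 mm across, turning about the housing's axis, with a red lever: a radial bar 6 mm wide, white line along it, 180 to 185 mm high, passing over the rider. Value: rad the lever stands clockwise (from above) of the housing's +x axis, 0 to 1.5; stays where left; dry friction about 2 N at the post.
- lever_post (a point): Centre of the top of the upright red post at the lever's outer end: 13 mm diameter, 100 mm from the ring's axis, from the bar at 185 mm to its top at 227 mm above the worktop. Above the rim, free all round; push the lever here. The grey water bath beyond it to the right is 241 mm high; keep the gripper body above that.
- lever_line (a point): Point on the white line of the red lever, on top of the bar, 92 mm from the ring's axis, 185 mm above the worktop; straight above rider_mark when the lines are lined up.
- rider: Green clip fixed on the scale (cannot be moved), 16 mm wide along the rim, top 175 mm high, with a radial white line. Origin on the ring's vertical axis at the worktop (not at the clip); its +x axis points level along the white line, 0.5 to 1.25 rad clockwise from the housing's +x axis, always clockwise of the lever's start.
- rider_mark (a point): The white line on the top of the green rider: a point on it 92 mm from the ring's axis, 175 mm above the worktop.
- tint_arm (a joint): Aluminium arm with an amber plate in a black rim (84 mm across, 205 to 213 mm above the worktop), swinging level about the pivot, clockwise from above as the value grows. In rad: 0 fully out (plate off the far left of the housing), 1.25 at its hard stop (plate over the window). Stays where left; dry friction about 2 N at the knob.
- tint_knob (a point): Centre of the top of the upright blue knob on the tint arm: 14 mm diameter, 60 mm from the pivot axis, from the arm's top at 213 mm to 250 mm above the worktop. Pushed clockwise round the pivot, seen from above.
- tint_pivot (a point): Pivot axis of the tint arm, at the arm's top, 213 mm above the worktop; fixed on the housing 115 mm along its +y axis from the ring's axis.
- dish: Flat lidded petri dish with cream contents, 58 mm across, 15 mm high, loose on the window, so its top is 190 mm above the worktop and the tint plate passes over it. Origin: centre of its underside.
- vial_blue: Small blue vial with blue cap, 22 mm across, 48 mm high, loose on the worktop to the right of the instrument. Origin: centre of its underside.
- vial_red: Small yellow vial with red cap, 22 mm across, 48 mm high, loose to the right. Origin: centre of its underside.
- beaker: Small glass beaker, about 44 mm across, 55 mm high, loose to the right. Origin: centre of its underside.
- stopper_0: Brown rubber stopper, 32 mm across, 25 mm high, loose to the right. Origin: centre of its underside.
Things that resemble listed ones, but are neither listed nor needed, are in the scene too. Several things have the shape of the dish; the one meant has the colours described above.

How it is judged:
By the outcome, as a careful person would: the job done as asked, in the order asked, and still so for the second after the job is handed in, with the robot touching nothing.
It also fails if it takes over 58 s, if anything falls off the work surface, if the arm or the gripper's body presses on something with over 40 N, if the wrist force passes 120 N, or if a joint passes its speed limit or range.

## Working session

There is one attempt and no reset: what is moved stays moved. The work goes in short steps, Python scripts to look and compute and a shell command to move; the robot and the scene stay as the last step left them, time stands still between calls to the robot, and variables do not carry over. Pictures are saved under pics/ and viewed, at most 10 in all, crops included, and the job is handed in when it is done.

```bash
mkdir -p pics
python3 - <<'E'
from rig import get_state, imaging
import cv2, numpy as np
s=get_state(); print(s['clock'],s['position'],s['ee_rot'],s['width'])
for n in ('top','side'):
    im=imaging.get_image(n); cv2.imwrite(f'pics/{n}0.png',im[:,:,::-1])
    p=imaging.camera_params(n); print(n,np.round(p['camera_matrix'],1).tolist(),np.round(p['cam_to_world'],4).tolist())
a=cv2.imread('pics/top0.png'); cv2.imwrite('pics/top0b.png',cv2.resize(a,(800,600),interpolation=cv2.INTER_CUBIC))
a=cv2.imread('pics/side0.png'); cv2.imwrite('pics/side0b.png',cv2.resize(a,(800,600),interpolation=cv2.INTER_CUBIC))
E
```

```text
0.0 [ 0.24981948 -0.51735865  0.24945312] [-8.87647195e-04  9.74814087e-01  2.23017257e-01 -1.03183503e-04] 0.08535465759160617
top [[457.4, 0.0, 257.8], [0.0, 457.4, 187.9], [0.0, 0.0, 1.0]] [[0.0022, -0.9976, 0.0696, 0.4425], [-0.9999, -0.0014, 0.0118, -0.1744], [-0.0117, -0.0696, -0.9975, 1.4152], [0.0, 0.0, 0.0, 1.0]]
side [[375.1, 0.0, 254.0], [0.0, 375.1, 184.9], [0.0, 0.0, 1.0]] [[0.9687, -0.1498, 0.1977, 0.3529], [-0.248, -0.5965, 0.7634, -0.9527], [0.0035, -0.7885, -0.615, 0.8081], [0.0, 0.0, 0.0, 1.0]]
```

View pics/top0b.png

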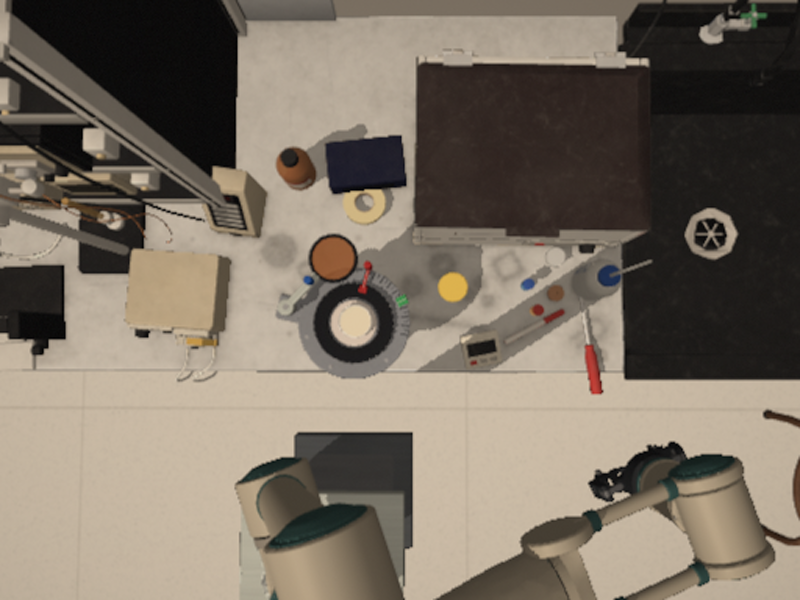

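View pics/side0b.png

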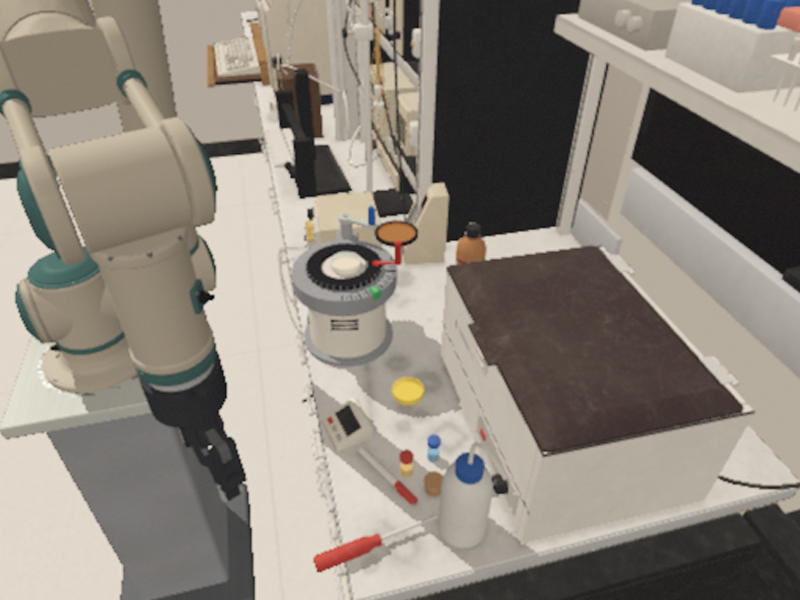

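The top view shows the instrument at about (353,322), the amber plate at (333,257), the blue knob at (308,281), the red lever at (366,275) and the green rider at (401,300). The side view agrees. The candidates with a dish shape are the cream one on the window at (353,322) and a yellow one on the bench at (452,287). The cream one on the window is the one meant. I'll check this in an enlarged crop.

Run:
```python
import cv2
a=cv2.imread('pics/top0.png')[145:250,170:310]; cv2.imwrite('pics/c1.png',cv2.resize(a,None,fx=5.7,fy=5.7,interpolation=cv2.INTER_CUBIC))
```

```text
(no output)
```

View pics/c1.png

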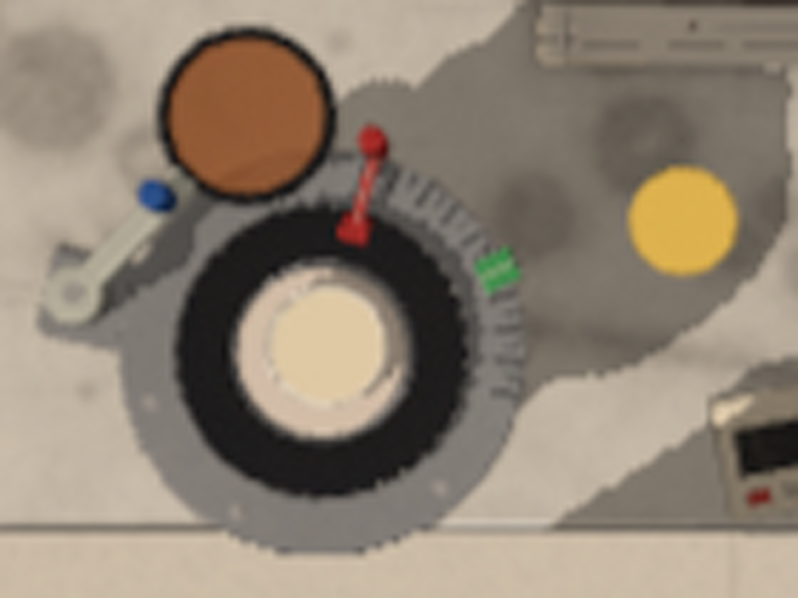

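The crop confirms the cream dish on the window at (328,345); the yellow disc at (683,220) is only a lookalike on the bench. Also visible are the pivot (73,291), knob top (157,195), plate centre (247,113), post top (373,142), rider (497,270) and ring centre (321,351).

```bash
cat > h.py <<'E'
import numpy as np
from rig import get_state, imaging
def w(name,uv,z):
    p=imaging.camera_params(name);K=np.array(p['camera_matrix']);T=np.array(p['cam_to_world'])
    d=T[:3,:3]@np.linalg.solve(K,[*uv,1]);o=T[:3,3]
    return (o+d*(z-o[2])/d[2])
def proj(name,P):
    p=imaging.camera_params(name);K=np.array(p['camera_matrix']);T=np.linalg.inv(np.array(p['cam_to_world']))
    c=K@(T[:3,:3]@np.array(P)+T[:3,3]);return c[:2]/c[2]
E
python3 - <<'E'
from h import *
pts=dict(pivot=(73,291,.213),knob=(157,195,.25),plate=(247,113,.213),post=(373,142,.227),rider=(497,270,.175),ring=(321,351,.18),dish=(328,345,.19))
P={}
for k,(u,v,z) in pts.items():
    P[k]=w('top',(170+(u+.5)/5.7-.5,145+(v+.5)/5.7-.5),z); print(k,np.round(P[k],4))
c=P['ring']
for k in ('pivot','post','rider'):
    d=P[k]-c; print(k,np.hypot(*d[:2]),np.arctan2(d[1],d[0]))
for k in ('knob','plate','ring'):
    d=P[k]-P['pivot']; print(k,np.hypot(*d[:2]),np.arctan2(d[1],d[0]))
E
```

```text
pivot [0.5058 0.0386 0.213 ]
knob [ 0.5471 -0.0052  0.25  ]
plate [ 0.5887 -0.0412  0.213 ]
post [ 0.5736 -0.1007  0.227 ]
rider [ 0.5181 -0.157   0.175 ]
ring [ 0.4792 -0.0737  0.18  ]
dish [ 0.4818 -0.0778  0.19  ]
pivot 0.11541526786273516 1.338657671719407
post 0.09820147621490898 -0.2786929189402896
rider 0.09189884101032751 -1.133871335711849
knob 0.06018602337284591 -0.8146062173953467
plate 0.11508713769059019 -0.7666188789326681
ring 0.11541526786273516 -1.8029349818703864
```

```bash
python3 -m inch '[{"claw":-1,"travel":[0,0,0.5],"turn":0},{"claw":-1,"travel":[0,0,0.5],"turn":0},{"claw":-1,"travel":[0.4,0.7,0.5],"turn":0},{"claw":-1,"travel":[0.4,0.7,0.5],"turn":0},{"claw":-1,"travel":[0.4,0.7,0.5],"turn":0}]' 20
python3 -m inch '[{"claw":-1,"travel":[0.6,1,0],"turn":0.1},{"claw":-1,"travel":[0.6,1,0],"turn":0.1},{"claw":-1,"travel":[0.6,1,0],"turn":0.1},{"claw":-1,"travel":[0.6,1,0],"turn":0.1},{"claw":-1,"travel":[0.6,1,0],"turn":0.1}]'
python3 -m inch '[{"claw":-1,"travel":[0.58,0.96,0],"turn":0},{"claw":-1,"travel":[0.58,0.96,0],"turn":0},{"claw":-1,"travel":[0.58,0.96,0],"turn":0},{"claw":-1,"travel":[0.58,0.96,0],"turn":0},{"claw":-1,"travel":[0.58,0.96,0],"turn":0}]'
```

```text
clock: 0.6
position: [0.3248, -0.3863, 0.3502]
ee_rot: [-0.0, 0.975, 0.222, 0.0]
contact_force: [1.2, -0.1, -0.5]
width: 0.0123
gripper_force: 0.0
clock: 1.1
position: [0.4453, -0.1845, 0.3501]
ee_rot: [-0.001, 0.928, 0.374, 0.0]
contact_force: [-0.1, -0.7, -0.4]
width: 0.0001
gripper_force: 0.0
clock: 1.6
position: [0.5617, 0.0081, 0.3495]
ee_rot: [-0.001, 0.927, 0.374, 0.0]
contact_force: [0.3, -0.9, -0.4]
width: -0.0001
gripper_force: 0.0
```

```bash
python3 -m inch '[{"claw":-1,"travel":[0.02,0.02,0],"turn":0},{"claw":-1,"travel":[0.02,0.02,-0.3],"turn":0},{"claw":-1,"travel":[0.02,0.02,-0.52],"turn":0},{"claw":-1,"travel":[0.02,0.02,-0.52],"turn":0},{"claw":-1,"travel":[0.02,0.02,-0.52],"turn":0}]'
python3 - <<'E'
from h import *
import cv2
a=imaging.get_image('top')[145:250,170:310,::-1]; cv2.imwrite('pics/c2.png',cv2.resize(a,None,fx=5.7,fy=5.7,interpolation=cv2.INTER_CUBIC))
s=get_state();print(s['position'],s['contact_force'])
E
```

```text
clock: 2.1
position: [0.5637, 0.0075, 0.246]
ee_rot: [-0.0, 0.928, 0.372, -0.001]
contact_force: [0.2, -0.1, 1.4]
width: 0.0
gripper_force: 0.0
[0.56534241 0.0074642  0.24809473] [ 0.82839875  0.72575838 -0.33713449]
```

View pics/c2.png

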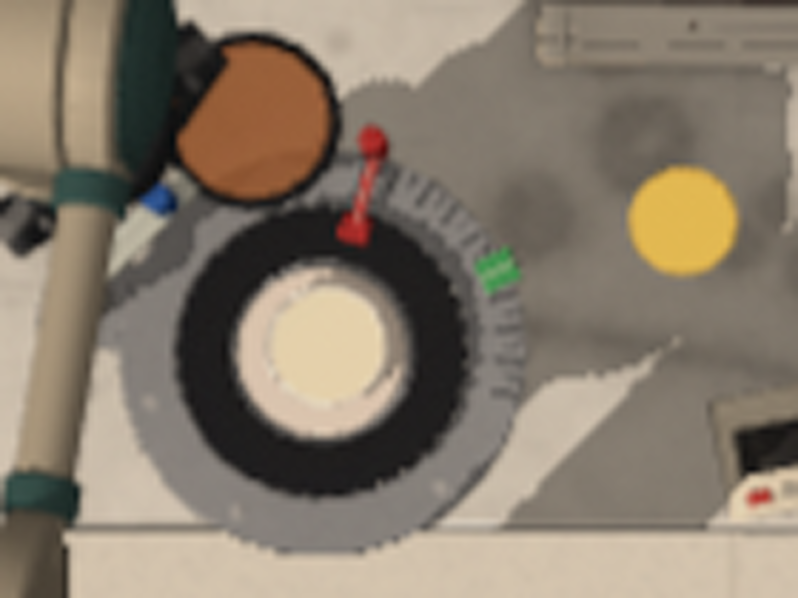

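The tip is just touching the knob: the plate centre has moved from (247,113) to (251,120), and the post and rider have not moved. Next I'll work out the arc about the pivot.

Run:
```python
import numpy as np
r=.0671;f=-.4816
for d in np.arange(0,1.21,.08):
    print(round(d,2),np.round((r*np.array([np.cos(f-d)-np.cos(f),np.sin(f-d)-np.sin(f)]))/.2,3),round(-d/np.pi,4))
```

```text
0.0 [0. 0.] -0.0
0.08 [-0.013 -0.023] -0.0255
0.16 [-0.029 -0.045] -0.0509
0.24 [-0.045 -0.066] -0.0764
0.32 [-0.064 -0.086] -0.1019
0.4 [-0.084 -0.104] -0.1273
0.48 [-0.105 -0.12 ] -0.1528
0.56 [-0.128 -0.134] -0.1783
0.64 [-0.152 -0.147] -0.2037
0.72 [-0.176 -0.157] -0.2292
0.8 [-0.202 -0.166] -0.2546
0.88 [-0.228 -0.173] -0.2801
0.96 [-0.254 -0.177] -0.3056
1.04 [-0.281 -0.18 ] -0.331
1.12 [-0.308 -0.18 ] -0.3565
1.2 [-0.334 -0.178] -0.382
```

```bash
python3 -m inch '[{"claw":-1,"travel":[-0.013,-0.023,0],"turn":-0.025},{"claw":-1,"travel":[-0.029,-0.045,0],"turn":-0.05},{"claw":-1,"travel":[-0.045,-0.066,0],"turn":-0.075},{"claw":-1,"travel":[-0.064,-0.086,0],"turn":-0.1},{"claw":-1,"travel":[-0.084,-0.104,0],"turn":-0.125}]'
python3 -m inch '[{"claw":-1,"travel":[-0.021,-0.016,0],"turn":-0.025},{"claw":-1,"travel":[-0.044,-0.03,0],"turn":-0.05},{"claw":-1,"travel":[-0.068,-0.043,0],"turn":-0.075},{"claw":-1,"travel":[-0.092,-0.053,0],"turn":-0.1},{"claw":-1,"travel":[-0.092,-0.053,0],"turn":-0.1}]'
python3 - <<'E'
from h import *
import cv2
a=imaging.get_image('top')[145:250,170:310,::-1]; cv2.imwrite('pics/c3.png',cv2.resize(a,None,fx=5.7,fy=5.7,interpolation=cv2.INTER_CUBIC))
s=get_state();print(s['position'],s['contact_force'])
E
```

```text
clock: 2.65
position: [0.5508, -0.0135, 0.2504]
ee_rot: [0.002, 0.983, 0.183, 0.005]
contact_force: [3.3, -0.7, -1.7]
width: -0.0001
gripper_force: 1.1
clock: 3.15
position: [0.5316, -0.0244, 0.2503]
ee_rot: [0.001, 1.0, 0.028, 0.004]
contact_force: [1.8, -0.8, 1.1]
width: -0.0001
gripper_force: 0.7
[ 0.53153985 -0.02400209  0.24986768] [ 0.74184481 -0.90148243  1.96910945]
```

View pics/c3.png

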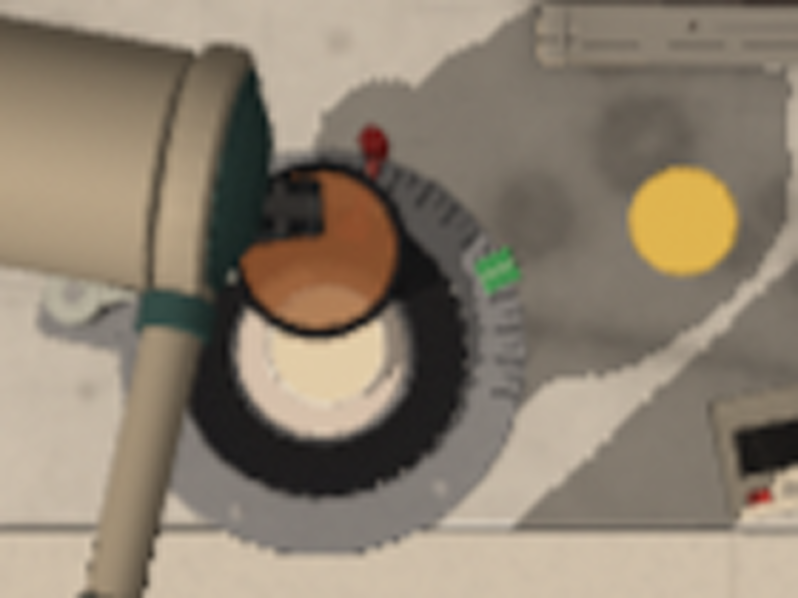

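The plate centre is now at (319,249), about 0.4 rad short of the stop. The post and rider have not moved.

```bash
python3 -m inch '[{"claw":-1,"travel":[-0.032,-0.011,0],"turn":-0.03},{"claw":-1,"travel":[-0.065,-0.019,0],"turn":-0.06},{"claw":-1,"travel":[-0.098,-0.024,0],"turn":-0.095},{"claw":-1,"travel":[-0.115,-0.025,0],"turn":-0.11}]'
python3 -m inch '[{"claw":-1,"travel":[-0.01,0,0],"turn":-0.01},{"claw":-1,"travel":[-0.02,0,0],"turn":-0.02},{"claw":-1,"travel":[-0.02,0,0],"turn":-0.02}]'
python3 - <<'E'
from h import *
import cv2
a=imaging.get_image('top')[145:250,170:310,::-1]; cv2.imwrite('pics/c4.png',cv2.resize(a,None,fx=5.7,fy=5.7,interpolation=cv2.INTER_CUBIC))
s=get_state();print(s['position'],s['contact_force'])
E
```

```text
clock: 3.6
position: [0.5078, -0.0289, 0.2487]
ee_rot: [0.001, 0.99, -0.144, 0.003]
contact_force: [1.8, -1.8, 1.3]
width: -0.0002
gripper_force: 1.1
clock: 3.9
position: [0.5049, -0.0291, 0.2486]
ee_rot: [0.001, 0.985, -0.174, 0.004]
contact_force: [4.3, -3.6, 3.1]
width: 0.0
gripper_force: 2.5
[ 0.50482775 -0.02908087  0.24858759] [ 4.05763376 -3.45327899  2.91932237]
```

View pics/c4.png

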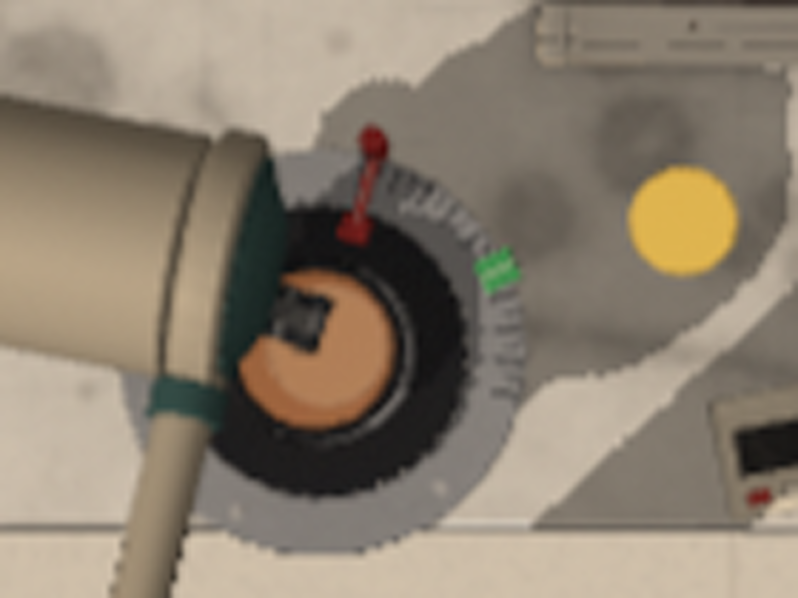

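The plate is now over the window, with its centre at about (317,350), and the force is rising. I'll push a little more to confirm the stop.

```bash
python3 -m inch '[{"claw":-1,"travel":[-0.01,0.002,0],"turn":0},{"claw":-1,"travel":[-0.02,0.004,0],"turn":0},{"claw":-1,"travel":[-0.02,0.004,0],"turn":0}]'
python3 -m inch '[{"claw":-1,"travel":[-0.01,0.002,0],"turn":0},{"claw":-1,"travel":[-0.02,0.004,0],"turn":0},{"claw":-1,"travel":[-0.02,0.004,0],"turn":0}]'
```

```text
clock: 4.25
position: [0.5046, -0.0291, 0.2488]
ee_rot: [0.001, 0.985, -0.174, 0.008]
contact_force: [11.9, -4.1, -2.1]
width: 0.0
gripper_force: 6.4
clock: 4.55
position: [0.5043, -0.0291, 0.2491]
ee_rot: [0.001, 0.985, -0.174, 0.012]
contact_force: [19.3, -6.7, -5.9]
width: 0.0001
gripper_force: 10.2
```

The arm is firmly on its stop: the force rose to about 20 N with almost no motion. Backing off and lifting.

```bash
python3 -m inch '[{"claw":-1,"travel":[0.05,-0.01,0],"turn":0},{"claw":-1,"travel":[0.15,-0.03,0],"turn":0},{"claw":-1,"travel":[0.2,-0.05,0.2],"turn":0},{"claw":-1,"travel":[0.2,-0.05,0.25],"turn":0.02},{"claw":-1,"travel":[0.2,-0.05,0.25],"turn":0.02}]'
python3 - <<'E'
from rig import get_state
s=get_state();print(s['position'],s['ee_rot'],s['qpos'],s['contact_force'])
E
```

```text
clock: 5.05
position: [0.535, -0.0362, 0.2985]
ee_rot: [-0.0, 0.99, -0.143, 0.001]
contact_force: [0.9, 0.5, -0.6]
width: 0.0001
gripper_force: 0.0
[ 0.53497347 -0.03623347  0.2984649 ] [-2.41733198e-04  9.89702688e-01 -1.43133685e-01  1.13065267e-03] [-1.97813139e-01  1.92072299e-01  1.50013569e+00  6.09883638e-04
  1.44715288e+00  1.66016281e+00] [ 0.85648497  0.46137429 -0.59038156]
```

```bash
python3 -m inch '[{"claw":-1,"travel":[0.25,-0.14,0],"turn":0},{"claw":-1,"travel":[0.25,-0.14,0],"turn":0},{"claw":-1,"travel":[0.25,-0.14,-0.2],"turn":0},{"claw":-1,"travel":[0.25,-0.14,-0.36],"turn":0},{"claw":-1,"travel":[0.25,-0.14,-0.36],"turn":0}]'
python3 - <<'E'
from h import *
import cv2
a=imaging.get_image('top')[145:250,170:310,::-1]; b=imaging.get_image('side')[130:240,170:300,::-1]
a=cv2.resize(a,(400,300),interpolation=cv2.INTER_CUBIC);b=cv2.resize(b,(400,338),interpolation=cv2.INTER_CUBIC)
cv2.imwrite('pics/c5.png',np.hstack([a,b[:300]]))
s=get_state();print(s['position'],s['contact_force'])
E
```

```text
clock: 5.55
position: [0.58, -0.0633, 0.2188]
ee_rot: [-0.001, 0.99, -0.144, -0.007]
contact_force: [-0.3, 0.1, 0.1]
width: -0.0001
gripper_force: 0.0
[ 0.58356487 -0.06404464  0.2239787 ] [ 0.24333622 -0.23822468  0.67678737]
```

View pics/c5.png

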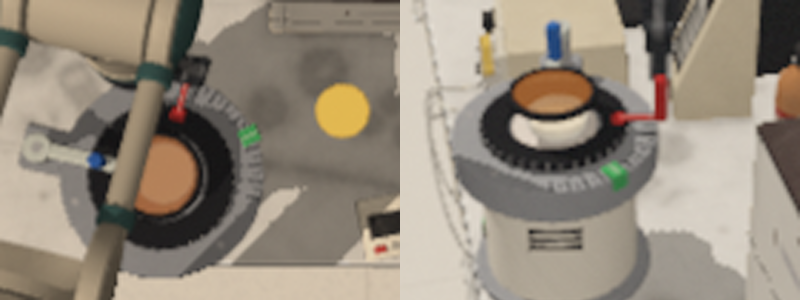

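The finger stands just behind the post. The tint plate is over the window, the dish lies under it, and the blue knob is clear of the hand. Next, the lever arc.

Run:
```python
import numpy as np
c=np.array([.4792,-.0737]);p=np.array([.5836,-.0640])
th=.0926-np.arange(0,16)*.06
pt=c+.102*np.c_[np.cos(th),np.sin(th)]; pt[0]=p
for k in (0,5,10):
    print(np.round((pt[k+1:k+6]-pt[k])/.2,3).tolist())
```

```text
[[-0.012, -0.032], [-0.012, -0.062], [-0.014, -0.093], [-0.018, -0.123], [-0.023, -0.154]]
[[-0.007, -0.03], [-0.016, -0.059], [-0.027, -0.088], [-0.039, -0.116], [-0.053, -0.143]]
[[-0.016, -0.026], [-0.033, -0.052], [-0.052, -0.076], [-0.072, -0.099], [-0.093, -0.121]]
```

```bash
python3 -m inch '[{"claw":-1,"travel":[-0.01,-0.032,0],"turn":-0.015},{"claw":-1,"travel":[-0.012,-0.062,0],"turn":-0.03},{"claw":-1,"travel":[-0.014,-0.093,0],"turn":-0.045},{"claw":-1,"travel":[-0.018,-0.123,0],"turn":-0.06},{"claw":-1,"travel":[-0.023,-0.154,0],"turn":-0.075}]'
python3 -m inch '[{"claw":-1,"travel":[-0.007,-0.03,0],"turn":-0.015},{"claw":-1,"travel":[-0.016,-0.059,0],"turn":-0.03},{"claw":-1,"travel":[-0.027,-0.088,0],"turn":-0.045},{"claw":-1,"travel":[-0.039,-0.116,0],"turn":-0.06},{"claw":-1,"travel":[-0.053,-0.143,0],"turn":-0.075}]'
python3 -m inch '[{"claw":-1,"travel":[-0.016,-0.026,0],"turn":-0.015},{"claw":-1,"travel":[-0.033,-0.052,0],"turn":-0.03},{"claw":-1,"travel":[-0.042,-0.064,0],"turn":-0.04},{"claw":-1,"travel":[-0.042,-0.064,0],"turn":-0.04}]'
python3 - <<'E'
from h import *
import cv2
a=imaging.get_image('top')[165:225,210:290,::-1]; b=imaging.get_image('side')[140:215,190:290,::-1]
cv2.imwrite('pics/t6.png',a);cv2.imwrite('pics/s6.png',b)
a=cv2.resize(a,(400,300),interpolation=cv2.INTER_CUBIC);b=cv2.resize(b,(400,300),interpolation=cv2.INTER_CUBIC)
cv2.imwrite('pics/c6.png',np.hstack([a,b]))
s=get_state();print(s['position'],s['contact_force'],s['qpos'][5])
E
```

```text
clock: 6.15
position: [0.5806, -0.0945, 0.227]
ee_rot: [-0.001, 0.966, -0.26, 0.002]
contact_force: [-1.7, 2.9, 0.2]
width: 0.0003
gripper_force: 1.0
clock: 6.65
position: [0.57, -0.123, 0.227]
ee_rot: [-0.001, 0.928, -0.372, 0.002]
contact_force: [0.1, 3.0, 0.1]
width: -0.0003
gripper_force: 1.0
clock: 7.05
position: [0.5615, -0.1368, 0.2263]
ee_rot: [-0.0, 0.904, -0.429, 0.002]
contact_force: [1.7, 0.8, 0.5]
width: -0.0003
gripper_force: 0.6
[ 0.56150194 -0.13682505  0.22566111] [1.13860834 1.50926379 1.0154246 ] 2.0962672347916054
```

View pics/c6.png

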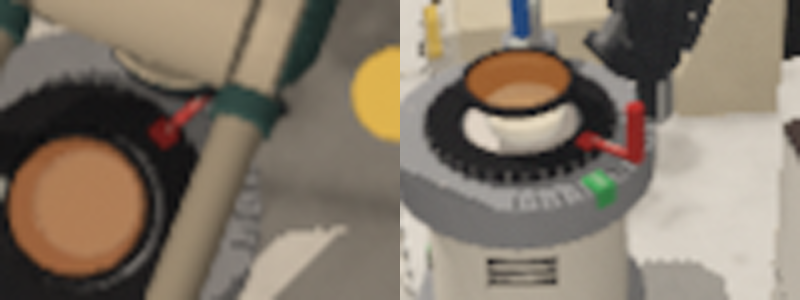

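The lever bar runs from (163,133) to (205,100) in the top view, so it stands at about -0.9 rad. The side view shows the post approaching the rider at (600,188), roughly 0.2 rad to go. I'll push most of that, then back off and measure with the wrist camera.

```bash
python3 -m inch '[{"claw":-1,"travel":[-0.018,-0.02,0],"turn":-0.01},{"claw":-1,"travel":[-0.035,-0.04,0],"turn":-0.02},{"claw":-1,"travel":[-0.052,-0.058,0],"turn":-0.03},{"claw":-1,"travel":[-0.052,-0.058,0],"turn":-0.03},{"claw":-1,"travel":[-0.052,-0.058,0],"turn":-0.03}]'
python3 - <<'E'
from h import *
s=get_state();print(s['position'],s['ee_rot'],s['contact_force']);print(np.round(imaging.camera_params('wrist')['T_tool_cam'],3),imaging.camera_params('wrist')['camera_matrix'])
E
python3 -m inch '[{"claw":-1,"travel":[0.05,0.05,0],"turn":0},{"claw":-1,"travel":[0.08,0.08,0.1],"turn":0},{"claw":-1,"travel":[0.08,0.08,0.35],"turn":0},{"claw":-1,"travel":[0.08,0.08,0.5],"turn":0},{"claw":-1,"travel":[0.08,0.08,0.5],"turn":0}]'
```

```text
clock: 7.65
position: [0.5494, -0.1486, 0.2239]
ee_rot: [0.001, 0.882, -0.471, -0.001]
contact_force: [0.4, 1.0, 0.8]
width: -0.0001
gripper_force: 0.0
[ 0.5493806  -0.1486062   0.22388851] [ 5.91843566e-04  8.82345704e-01 -4.70600745e-01 -8.05077023e-04] [0.41865468 0.95244968 0.83626923]
[[ 0.    -0.966 -0.258  0.065]
 [ 1.     0.     0.001  0.001]
 [-0.001 -0.258  0.966 -0.123]
 [ 0.     0.     0.     1.   ]] [[285.40361068   0.         261.03263146]
 [  0.         285.40361068 193.35430473]
 [  0.           0.           1.        ]]
clock: 8.15
position: [0.5688, -0.1321, 0.3292]
ee_rot: [-0.001, 0.883, -0.47, 0.005]
contact_force: [0.0, 0.8, 0.5]
width: 0.0002
gripper_force: 0.0
```

```bash
cat >> h.py <<'E'
from scipy.spatial.transform import Rotation as R
def wrist(path):
    s=get_state();im=imaging.get_image('wrist')[:,:,::-1]
    import cv2; cv2.imwrite(path,im)
    T=np.eye(4);q=s['ee_rot'];T[:3,:3]=R.from_quat([q[1],q[2],q[3],q[0]]).as_matrix();T[:3,3]=s['position']
    p=imaging.camera_params('wrist');M=T@np.array(p['T_tool_cam']);np.savez(path+'.npz',M=M,K=np.array(p['camera_matrix']))
    return im,M
def ww(path,uv,z):
    d=np.load(path+'.npz');M=d['M'];v=M[:3,:3]@np.linalg.solve(d['K'],[*uv,1]);o=M[:3,3]
    return o+v*(z-o[2])/v[2]
E
python3 - <<'E'
from h import *
import cv2
im,M=wrist('pics/w1.png')
K=np.load('pics/w1.png.npz')['K']
Mi=np.linalg.inv(M)
def pr(P):
    c=K@(Mi[:3,:3]@np.array(P)+Mi[:3,3]);return c[:2]/c[2]
u=pr([.518,-.157,.175]);print(u,get_state()['position'])
x=int(np.clip(u[0]-70,0,372));y=int(np.clip(u[1]-52,0,279));print(x,y)
cv2.imwrite('pics/w1c.png',cv2.resize(im[y:y+105,x:x+140],None,fx=5.7,fy=5.7,interpolation=cv2.INTER_CUBIC))
E
```

```text
[316.68066641 193.60740165] [ 0.5676333  -0.13180801  0.32644213]
246 141
```

View pics/w1c.png

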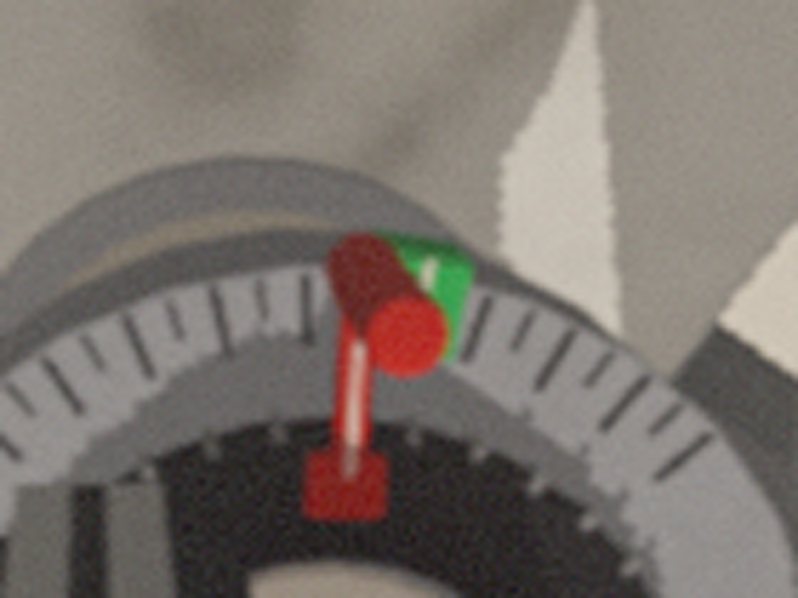

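The wrist crop shows the lever line from (358,345) to (350,475), the post top at (408,337), and the rider's line at (430,262)–(425,290). The lever is a little short of the rider.

Run:
```python
from h import *
c=np.array([.4792,-.0737])
for n,u,v,z in [('line',358,345,.185),('line',350,475,.185),('post',408,335,.227),('rider',432,260,.175),('rider',425,290,.175),('rR',475,262,.175),('rR',456,358,.175),('tickA',308,305,.17),('tickA2',308,275,.17),('tickA3',307,338,.17),('tickB',478,320,.17),('tickC',556,355,.17),('tickD',628,400,.17),('tickE',688,455,.17),('t',220,318,.17),('t',142,345,.17),('t',65,385,.17)]:
    P=ww('pics/w1.png',(246+(u+.5)/5.7-.5,141+(v+.5)/5.7-.5),z); d=P[:2]-c
    print(n,np.round(P,4),'r',round(np.hypot(*d),4),'ang',round(np.arctan2(d[1],d[0]),4))
```

```text
line [ 0.5232 -0.1475  0.185 ] r 0.0859 ang -1.0325
line [ 0.5104 -0.1276  0.185 ] r 0.0623 ang -1.0464
post [ 0.5308 -0.1588  0.227 ] r 0.0995 ang -1.0261
rider [ 0.5187 -0.1658  0.175 ] r 0.1002 ang -1.1655
rider [ 0.5164 -0.1607  0.175 ] r 0.0947 ang -1.1664
rR [ 0.5122 -0.1697  0.175 ] r 0.1015 ang -1.2393
rR [ 0.5044 -0.1538  0.175 ] r 0.084 ang -1.2663
tickA [ 0.5306 -0.1463  0.17  ] r 0.089 ang -0.9545
tickA2 [ 0.5339 -0.1508  0.17  ] r 0.0945 ang -0.9539
tickA3 [ 0.5272 -0.1412  0.17  ] r 0.0828 ang -0.9531
tickB [ 0.5036 -0.1611  0.17  ] r 0.0908 ang -1.2983
tickC [ 0.4879 -0.1638  0.17  ] r 0.0905 ang -1.474
tickD [ 0.4718 -0.1644  0.17  ] r 0.091 ang -1.6522
tickE [ 0.456  -0.1622  0.17  ] r 0.0915 ang -1.8269
t [ 0.5423 -0.1355  0.17  ] r 0.0883 ang -0.7745
t [ 0.5511 -0.1234  0.17  ] r 0.0874 ang -0.6051
t [ 0.5585 -0.1093  0.17  ] r 0.0869 ang -0.4226
```

The tick radii suggest the centre sits at about (0.476, -0.075) in the wrist view. With that, both lines come out truly radial: lever -0.993, rider -1.131, so 0.137 rad remain. Next is a polar-rectified measurement in code, checked against this picture.

```bash
cat > pol.py <<'E'
from h import *
import cv2,sys
from scipy.optimize import least_squares
def polar(path,c,z,r,a):
    d=np.load(path+'.npz');Mi=np.linalg.inv(d['M']);rr,aa=np.meshgrid(r,a,indexing='ij')
    P=np.stack([c[0]+rr*np.cos(aa),c[1]+rr*np.sin(aa),np.full_like(rr,z)],-1)@Mi[:3,:3].T+Mi[:3,3]
    q=P@d['K'].T;q=(q[...,:2]/q[...,2:]).astype(np.float32)
    return cv2.remap(cv2.imread(path),q[...,0],q[...,1],cv2.INTER_CUBIC).astype(float)
def cen(w,a):
    w=np.clip(w-.6*w.max(),0,None);return (w*a).sum()/w.sum()
def lever(path,c=(.476,-.075),a=np.arange(-1.35,-.85,.002)):
    out=[]
    for r in (np.arange(.066,.074,.001),np.arange(.074,.082,.001)):
        I=polar(path,c,.185,r,a).mean(0); red=np.clip(I[:,2]-I[:,:2].mean(1),0,None)
        ra=a[np.argmax(cv2.GaussianBlur(red[:,None],(1,31),0)[:,0])]
        m=abs(a-ra)<.07; out+=[cen(red[m],a[m]),cen(I[m,:2].min(1)-0,a[m])]
    return np.round(out,4)
def rider(path,c=(.476,-.075),a=np.arange(-1.35,-.95,.002)):
    I=polar(path,c,.175,np.arange(.094,.102,.001),a).mean(0)
    g=I[:,1]-I[:,[0,2]].max(1); k=g>30
    m=(a>-1.19)&(a<-1.08); return np.round([a[k].min(),a[k].max(),cen(I[m][:,[0,2]].min(1),a[m])],4)
E
python3 -c "
from pol import *
print(lever('pics/w1.png'),rider('pics/w1.png'))"
```

```text
[-0.9832 -0.9923 -0.9831 -0.968 ] [-1.208  -1.14   -1.1306]
```

```bash
python3 -m inch '[{"claw":-1,"travel":[-0.05,-0.05,-0.35],"turn":-0.02},{"claw":-1,"travel":[-0.06,-0.07,-0.5],"turn":-0.035},{"claw":-1,"travel":[-0.06,-0.07,-0.5],"turn":-0.035}]'; python3 -c "
from rig import get_state
s=get_state();print(s['position'],s['contact_force'],s['qpos'][5])"
```

```text
clock: 8.5
position: [0.5476, -0.1438, 0.2155]
ee_rot: [0.002, 0.855, -0.518, -0.01]
contact_force: [-0.1, 0.2, -0.8]
width: 0.0001
gripper_force: 0.0
[ 0.54762679 -0.1437779   0.21553661] [-0.08771197  0.24162176 -0.83937118] 2.281464553651373
```

```bash
python3 -m inch '[{"claw":-1,"travel":[0,0,0.02],"turn":0},{"claw":-1,"travel":[0,0,0.02],"turn":0}]'
```

```text
clock: 8.7
position: [0.5567, -0.1467, 0.2312]
ee_rot: [-0.001, 0.855, -0.518, 0.003]
contact_force: [1.2, -0.6, 0.6]
width: 0.0005
gripper_force: 0.0
```

```bash
python3 -m inch '[{"claw":-1,"travel":[-0.02,-0.013,-0.03],"turn":0},{"claw":-1,"travel":[-0.04,-0.025,-0.03],"turn":0},{"claw":-1,"travel":[-0.06,-0.038,-0.03],"turn":0},{"claw":-1,"travel":[-0.083,-0.051,-0.03],"turn":0},{"claw":-1,"travel":[-0.083,-0.051,-0.03],"turn":0}]'
python3 -m inch '[{"claw":-1,"travel":[0,0,0],"turn":0}]'
python3 -m inch '[{"claw":-1,"travel":[0.05,0.05,0],"turn":0},{"claw":-1,"travel":[0.14,0.12,0.1],"turn":0.02},{"claw":-1,"travel":[0.14,0.12,0.35],"turn":0.04},{"claw":-1,"travel":[0.14,0.12,0.5],"turn":0.04},{"claw":-1,"travel":[0.14,0.12,0.5],"turn":0.04}]'
python3 -m inch '[{"claw":-1,"travel":[0,0,0],"turn":0},{"claw":-1,"travel":[0,0,0],"turn":0}]'
python3 -c "
from pol import *
wrist('pics/w2.png')
print(lever('pics/w2.png'),rider('pics/w2.png'))"
```

```text
clock: 9.2
position: [0.5372, -0.1569, 0.223]
ee_rot: [0.0, 0.855, -0.519, 0.0]
contact_force: [1.3, -0.6, -0.3]
width: -0.0001
gripper_force: 0.4
clock: 9.3
position: [0.537, -0.1565, 0.2224]
ee_rot: [0.0, 0.855, -0.518, -0.0]
contact_force: [0.7, 1.0, 0.0]
width: -0.0001
gripper_force: 0.3
clock: 9.8
position: [0.5681, -0.132, 0.3271]
ee_rot: [-0.001, 0.886, -0.463, 0.004]
contact_force: [-0.3, -0.2, -0.3]
width: 0.0001
gripper_force: 0.0
clock: 10.0
position: [0.565, -0.1317, 0.3205]
ee_rot: [0.0, 0.886, -0.463, -0.002]
contact_force: [0.6, 0.2, 0.5]
width: 0.0002
gripper_force: 0.0
[-1.1211 -1.1343 -1.1224 -1.1159] [-1.098  -1.038  -1.1026]
```

The code puts the lever at about -1.12 to -1.13, against the rider at -1.13. I'll look closely with the last picture.

Run:
```python
from pol import *
d=np.load('pics/w2.png.npz');Mi=np.linalg.inv(d['M'])
q=d['K']@(Mi[:3,:3]@np.array([.513,-.150,.18])+Mi[:3,3]);q=q[:2]/q[2]
x,y=int(q[0]-35),int(q[1]-28);print(x,y)
im=cv2.imread('pics/w2.png')[y:y+52,x:x+70]
cv2.imwrite('pics/w2c.png',cv2.resize(im,None,fx=11.4,fy=11.4,interpolation=cv2.INTER_CUBIC))
```

```text
279 174
```

View pics/w2c.png

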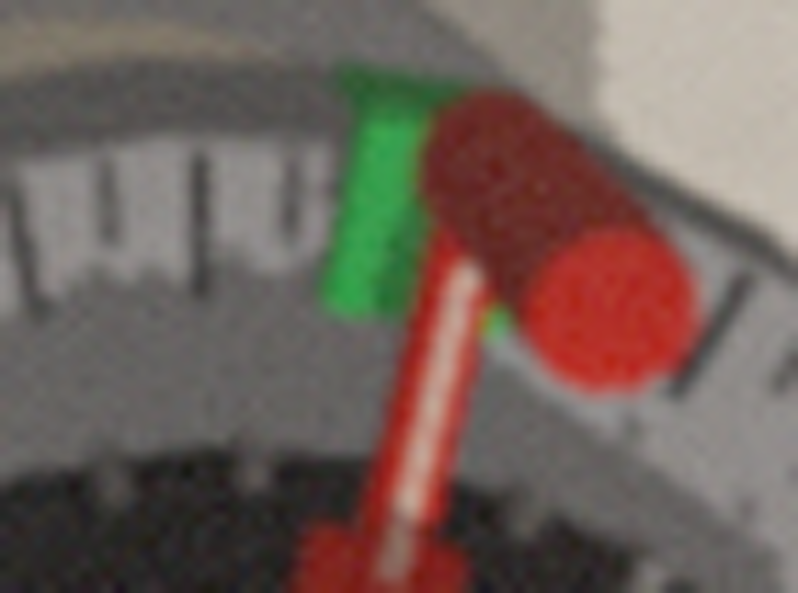

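The crop shows the lever line from (462,275) to (393,570). The rider's inner corners are at (325,312) and (505,332), and its left edge runs from (362,125) to (325,312).

Run:
```python
from h import *
for c in (np.array([.476,-.075]),np.array([.4775,-.0743])):
  for n,u,v,z in [('line',462,275,.185),('line',428,420,.185),('line',393,570,.185),('post',610,308,.227),('gL',362,125,.175),('gL',325,312,.175),('gR',507,334,.175),('gmid',416,323,.175),('tick10',202,220,.17),('tickR',712,335,.17)]:
    P=ww('pics/w2.png',(279+(u+.5)/11.4-.5,174+(v+.5)/11.4-.5),z); d=P[:2]-c
    print(n,'r',round(np.hypot(*d),4),'ang',round(np.arctan2(d[1],d[0]),4))
  for n,u,v,z in [('W1line',358,345,.185),('line',350,475,.185),('post',408,335,.227),('rider',432,260,.175),('rider',425,290,.175),('gR',475,262,.175),('gR',456,358,.175),('tick10',308,305,.17),('tickR',478,320,.17)]:
    P=ww('pics/w1.png',(246+(u+.5)/5.7-.5,141+(v+.5)/5.7-.5),z); d=P[:2]-c
    print(n,'r',round(np.hypot(*d),4),'ang',round(np.arctan2(d[1],d[0]),4))
  print()
```

```text
line r 0.0902 ang -1.1338
line r 0.0774 ang -1.1337
line r 0.0638 ang -1.1338
post r 0.1 ang -1.1313
gL r 0.0996 ang -1.0463
gL r 0.0829 ang -1.0335
gR r 0.0836 ang -1.2249
gmid r 0.0829 ang -1.1295
tick10 r 0.0897 ang -0.9142
tickR r 0.089 ang -1.4397
W1line r 0.0865 ang -0.9931
line r 0.0629 ang -0.9919
post r 0.1001 ang -0.992
rider r 0.1003 ang -1.1311
rider r 0.0948 ang -1.1299
gR r 0.1014 ang -1.2053
gR r 0.0838 ang -1.2252
tick10 r 0.0898 ang -0.9171
tickR r 0.0905 ang -1.2604

line r 0.0902 ang -1.1521
line r 0.0774 ang -1.1551
line r 0.0638 ang -1.1598
post r 0.1 ang -1.1478
gL r 0.0995 ang -1.0629
gL r 0.0828 ang -1.0533
gR r 0.0838 ang -1.2446
gmid r 0.0829 ang -1.1494
tick10 r 0.0894 ang -0.9323
tickR r 0.0895 ang -1.4573
W1line r 0.0863 ang -1.012
line r 0.0626 ang -1.0181
post r 0.0999 ang -1.0085
rider r 0.1003 ang -1.1476
rider r 0.0948 ang -1.1474
gR r 0.1015 ang -1.2215
gR r 0.0839 ang -1.2448
tick10 r 0.0895 ang -0.9351
tickR r 0.0907 ang -1.2785
```

The lever line is at -1.134 and the rider's centre at -1.130, about 0.4 mm apart at the line, so they are lined up. Lifting the hand well clear and handing in.

```bash
python3 -m inch '[{"claw":-1,"travel":[0,0,0.25],"turn":0},{"claw":-1,"travel":[0,0,0.5],"turn":0},{"claw":-1,"travel":[0,0,0.5],"turn":0},{"claw":-1,"travel":[0,0,0.5],"turn":0},{"claw":-1,"travel":[0,0,0.5],"turn":0}]' && python3 -c "
from rig import ticket
print(ticket.sign_off())"
```

```text
clock: 10.55
position: [0.5651, -0.1322, 0.4202]
ee_rot: [0.0, 0.886, -0.464, -0.002]
contact_force: [0.3, -0.4, -0.6]
width: 0.0001
gripper_force: 0.0
the job is handed in; nothing more can be done
None
```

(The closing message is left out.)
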